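# Check the catches of the sample cases and run them home on the transfer slide

### The job

First draw the empty carriage of the transfer slide back to its right-hand loading stop. Then, working from left to right, tug the lid of each small sample case in front of you upward by its knob so that its catch is really tried, and press any lid that comes up back down until its catch snaps; load every case, snapped shut, upright and one to a bay, onto the carriage. Only when all are aboard push the carriage by its post fully home against the left-hand stop, leaving the jars and the roll of tape beside the work where they are.

Things in the scene. Friction and masses are not known exactly. Their poses are not given: they have to be found in the camera images.
- case_1_mid (a point): the leftmost place's sample case (absent in some runs): grey hinged box 92 (x) x 72 (y) x 46 mm high with the lid shut and without the knob (the catch stands out 12 mm on the -x side, more than 12 mm up), about 0.45 kg, loose, hinge at its +x side, spring catch at its -x side. Point: centre of the case, 23 mm above its underside, fixed to the lower half; z up, x from catch to hinge. Cases 1 to 4 stand left (+y) to right at the start.
- knob_1 (a point): grip centre of the black knob in the middle of the lid of case 1: upright block 26 (x) x 15 (y) x 29 mm tall, to be pinched across its 15 mm; point 12 mm below the knob's top, 17 mm above the lid's upper face, 40 mm above the case's centre; moves with the lid. Lid snapped, the whole case can be carried by it
- lid_1 (a joint): lid hinge of case 1, rad, 0 = shut, grows as it opens; the knob is 46 mm in front of the hinge. Catch snapped: lies at 0, and when tugged has play up to about 0.01 to 0.025 and then holds (the case comes up with the lid). Not snapped: rests at about 0.075, the front edge 7 mm up, and lifts freely. It snaps when the knob is pressed down with about 11 N, with the case on the bench; as much upward pull against a held case would open it
- case_2_mid (a point): the second place's sample case (absent in some runs): grey hinged box 92 (x) x 72 (y) x 46 mm high with the lid shut and without the knob (the catch stands out 12 mm on the -x side, more than 12 mm up), about 0.45 kg, loose, hinge at its +x side, spring catch at its -x side. Point: centre of the case, 23 mm above its underside, fixed to the lower half; z up, x from catch to hinge. Cases 1 to 4 stand left (+y) to right at the start.
- knob_2 (a point): grip centre of the black knob in the middle of the lid of case 2: upright block 26 (x) x 15 (y) x 29 mm tall, to be pinched across its 15 mm; point 12 mm below the knob's top, 17 mm above the lid's upper face, 40 mm above the case's centre; moves with the lid. Lid snapped, the whole case can be carried by it
- lid_2 (a joint): lid hinge of case 2, rad, 0 = shut, grows as it opens; the knob is 46 mm in front of the hinge. Catch snapped: lies at 0, and when tugged has play up to about 0.01 to 0.025 and then holds (the case comes up with the lid). Not snapped: rests at about 0.075, the front edge 7 mm up, and lifts freely. It snaps when the knob is pressed down with about 11 N, with the case on the bench; as much upward pull against a held case would open it
- case_3_mid (a point): the third place's sample case (absent in some runs): grey hinged box 92 (x) x 72 (y) x 46 mm high with the lid shut and without the knob (the catch stands out 12 mm on the -x side, more than 12 mm up), about 0.45 kg, loose, hinge at its +x side, spring catch at its -x side. Point: centre of the case, 23 mm above its underside, fixed to the lower half; z up, x from catch to hinge. Cases 1 to 4 stand left (+y) to right at the start.
- knob_3 (a point): grip centre of the black knob in the middle of the lid of case 3: upright block 26 (x) x 15 (y) x 29 mm tall, to be pinched across its 15 mm; point 12 mm below the knob's top, 17 mm above the lid's upper face, 40 mm above the case's centre; moves with the lid. Lid snapped, the whole case can be carried by it
- lid_3 (a joint): lid hinge of case 3, rad, 0 = shut, grows as it opens; the knob is 46 mm in front of the hinge. Catch snapped: lies at 0, and when tugged has play up to about 0.01 to 0.025 and then holds (the case comes up with the lid). Not snapped: rests at about 0.075, the front edge 7 mm up, and lifts freely. It snaps when the knob is pressed down with about 11 N, with the case on the bench; as much upward pull against a held case would open it
- case_4_mid (a point): the rightmost place's sample case (absent in some runs): grey hinged box 92 (x) x 72 (y) x 46 mm high with the lid shut and without the knob (the catch stands out 12 mm on the -x side, more than 12 mm up), about 0.45 kg, loose, hinge at its +x side, spring catch at its -x side. Point: centre of the case, 23 mm above its underside, fixed to the lower half; z up, x from catch to hinge. Cases 1 to 4 stand left (+y) to right at the start.
- knob_4 (a point): grip centre of the black knob in the middle of the lid of case 4: upright block 26 (x) x 15 (y) x 29 mm tall, to be pinched across its 15 mm; point 12 mm below the knob's top, 17 mm above the lid's upper face, 40 mm above the case's centre; moves with the lid. Lid snapped, the whole case can be carried by it
- lid_4 (a joint): lid hinge of case 4, rad, 0 = shut, grows as it opens; the knob is 46 mm in front of the hinge. Catch snapped: lies at 0, and when tugged has play up to about 0.01 to 0.025 and then holds (the case comes up with the lid). Not snapped: rests at about 0.075, the front edge 7 mm up, and lifts freely. It snaps when the knob is pressed down with about 11 N, with the case on the bench; as much upward pull against a held case would open it
- bed (a point): centre of the carriage floor (upper face, 20 mm above the bench), level; y along the slide and row of bays, x across; moves with the carriage
- bay_1 (a point): centre of the floor of the left-hand of the four bays: 102 (x) x 82 (y) mm inside, ribs 7 mm high around it, 10 mm thick between bays; the case's long side lies across the slide, along the axis x of this point, either way round
- bay_2 (a point): centre of the floor of the second of the four bays: 102 (x) x 82 (y) mm inside, ribs 7 mm high around it, 10 mm thick between bays; the case's long side lies across the slide, along the axis x of this point, either way round
- bay_3 (a point): centre of the floor of the third of the four bays: 102 (x) x 82 (y) mm inside, ribs 7 mm high around it, 10 mm thick between bays; the case's long side lies across the slide, along the axis x of this point, either way round
- post (a point): grip centre of the upright black post at the right-hand (-y) end of the carriage, 28 (x) x 14 (y) mm, 90 mm above its foot plate; point 20 mm below the post's top and 90 mm above the bench
- sled (a joint): carriage on its rail, m: 0 at the right-hand (-y) stop, 0.10 at the left-hand (+y, along the axis y of bed) stop; friction 2 to 4 N, stays where left
- pot_mid (a point): jar with black lid, 57 mm across, 70 mm tall, standing left of the work; bystander; point at its centre
- jar_mid (a point): jar with white lid, 60 mm across, 75 mm tall, right of the work; bystander; point at its centre
- tape_mid (a point): roll of masking tape, 94 mm across, 19 mm high, lying right of the work; bystander; point at its centre
- bay_4 (a point): centre of the floor of the right-hand of the four bays: 102 (x) x 82 (y) mm inside, ribs 7 mm high around it, 10 mm thick between bays; the case's long side lies across the slide, along the axis x of this point, either way round
Not all that is in view belongs to the job. What is shaped like the part that bears case_3_mid but green is not meant. What is shaped like the part that bears case_4_mid but red is not meant.

How it is judged:
On the way, in this order (a step that is already met when the one before it is completed fails the run):
1. the carriage is at its right-hand stop (within 5 mm) (value of joint sled below 0.005 m), for 0.2 s.
2. the lid of case 1 (counted from the left) has been tugged upward: either it came up (more than 0.10 rad) or the catch held it at the end of its play ((value of joint lid_1 above 0.1 rad or value of joint lid_1 between 0.006 and 0.035 rad)), for 0.2 s.
3. the lid of case 2 (counted from the left) has been tugged upward: either it came up (more than 0.10 rad) or the catch held it at the end of its play ((value of joint lid_2 above 0.1 rad or value of joint lid_2 between 0.006 and 0.035 rad)), for 0.2 s.
4. the lid of case 3 (counted from the left) has been tugged upward: either it came up (more than 0.10 rad) or the catch held it at the end of its play ((value of joint lid_3 above 0.1 rad or value of joint lid_3 between 0.006 and 0.035 rad)), for 0.2 s.
5. the lid of case 4 (counted from the left) has been tugged upward: either it came up (more than 0.10 rad) or the catch held it at the end of its play ((value of joint lid_4 above 0.1 rad or value of joint lid_4 between 0.006 and 0.035 rad)), for 0.2 s.
6. every case sits flat in a bay, lid snapped, while the carriage is still at least 30 mm short of its left-hand stop (z of case_1_mid in the frame of bed between 0.019 and 0.027 m and x of case_1_mid in the frame of bed between -0.012 and 0.012 m and y of case_1_mid in the frame of bed between -0.155 and 0.155 m and angle between each of case_1_mid, case_2_mid, case_3_mid, case_4_mid's own z axis and vertical below 0.07 rad and value of joint each of lid_1, lid_2, lid_3, lid_4 below 0.025 rad and z of case_2_mid in the frame of bed between 0.019 and 0.027 m and x of case_2_mid in the frame of bed between -0.012 and 0.012 m and y of case_2_mid in the frame of bed between -0.155 and 0.155 m and z of case_3_mid in the frame of bed between 0.019 and 0.027 m and x of case_3_mid in the frame of bed between -0.012 and 0.012 m and y of case_3_mid in the frame of bed between -0.155 and 0.155 m and z of case_4_mid in the frame of bed between 0.019 and 0.027 m and x of case_4_mid in the frame of bed between -0.012 and 0.012 m and y of case_4_mid in the frame of bed between -0.155 and 0.155 m and value of joint sled below 0.07 m), for 0.2 s.
At the end, for the whole second after the job is handed in: every case that is present sits flat and upright in a bay of the carriage (underside within 4 mm of the bay floor, within 12 mm of the bays' centre line, tilt under 0.07 rad) with its lid snapped (hinge under 0.025 rad), and the carriage is within 6 mm of its left-hand stop (z of case_1_mid in the frame of bed between 0.019 and 0.027 m and x of case_1_mid in the frame of bed between -0.012 and 0.012 m and y of case_1_mid in the frame of bed between -0.155 and 0.155 m and angle between each of case_1_mid, case_2_mid, case_3_mid, case_4_mid's own z axis and vertical below 0.07 rad and value of joint each of lid_1, lid_2, lid_3, lid_4 below 0.025 rad and z of case_2_mid in the frame of bed between 0.019 and 0.027 m and x of case_2_mid in the frame of bed between -0.012 and 0.012 m and y of case_2_mid in the frame of bed between -0.155 and 0.155 m and z of case_3_mid in the frame of bed between 0.019 and 0.027 m and x of case_3_mid in the frame of bed between -0.012 and 0.012 m and y of case_3_mid in the frame of bed between -0.155 and 0.155 m and z of case_4_mid in the frame of bed between 0.019 and 0.027 m and x of case_4_mid in the frame of bed between -0.012 and 0.012 m and y of case_4_mid in the frame of bed between -0.155 and 0.155 m and value of joint sled above 0.094 m); the robot touches nothing.
It fails at once if the black-lidded jar is moved by more than 30 mm (distance of pot_mid from where it was at the start of the episode above 0.03 m).
It fails at once if the white-lidded jar is moved by more than 30 mm (distance of jar_mid from where it was at the start of the episode above 0.03 m).
It fails at once if the roll of tape is moved by more than 30 mm (distance of tape_mid from where it was at the start of the episode above 0.03 m).
Of case_1, case_2, case_3, case_4 only 3 to 4 are there at a start; the rules pass over those that are not, and their reading is None.
At some moment in a run one of case_1, case_2, case_3, case_4 may be knocked a few centimetres aside while the robot is not near it.
It also fails if it takes over 210 s, if anything falls off the work surface, if the arm or the gripper's body presses on something with over 40 N, if the wrist force passes 120 N, or if a joint passes its speed limit or range.

### The arm

A 7-joint arm with a two-finger parallel gripper is mounted at the origin on a cart in front of the work surface, level with it; the furniture and walls round the work are solid. World frame = base frame: x ahead of the robot, y to its left, z up, the work surface at z = 0. Lengths are in m, angles in rad, forces in N, time in s.
With the tool pointing down it reaches from about 0.425 to 1.025 m from the base axis. Payload 3.6 kg.
Tool frame: the origin (TCP) lies between the finger pads; the fingertips stand 19 mm ahead of it and the grasp point (between the pads) is the TCP; y points along the fingers, x is the direction in which the jaws open and shut, and the axes are right-handed (so a half turn about y gives the same grasp; the last joint's range is limited). The gripper opens to 85 mm and grips with 20 to 120 N. Pads are 22 mm wide; open, the fingers measure 114 mm over their backs; the gripper's body (76 mm by 85 mm) begins 54 mm behind the grasp point. The pads swing forward as they close: fully open they stand 13 mm farther back than shut.
Start: joints at [-1.387, 0.591, 0.048, 1.609, -0.033, 0.943, -0.034], TCP at [0.198, 0.697, 0.25] pointing down, gripper open.
Joint ranges: [-2.69, 2.69], [-0.47, 2.24], [-1.27, 1.36], [0.19, 2.51], [-1.53, 4.68], [0.08, 2.07], [-3.09, 3.09]. Speed limits (rad/s): [2.57, 2.57, 3.14, 3.14, 3.14, 3.14, 3.14].

### API

Orientations are given as a 3x3 rotation matrix whose columns are the frame's x, y, z axes.
In Python, from rig import ctrl gives the robot as it stands.
- The arm moves only by the shell command python3 -m pendant 'ROWS' [FORCE]. ROWS is JSON, a list of rows, each a list of 3 entries, a list of its own where there are three numbers: the shift along the world's x, y, z each as a share of 20 cm, from -1 to 1, then the turn, a rotation vector about the world's x, y, z each as a share of 360 degrees, from -1 to 1, then the opening, from -1 (shut) to 1 (fully open), so that 0 is half open. In form: [[[x, y, z], [wx, wy, wz], hand], ...]. A call has 1 to 20 rows; each row is the pose to reach, as a shift and turn from the pose measured when the call began, turning the shorter way round; what a row does not reach only later rows make up. A row lasts 1/8 s, in which the tool goes at most 62.5 mm and 10.7 degrees, less where a joint would pass 70% of its speed; a pose out of reach is approached as far as the arm can. A call with a number of a shift or a turn outside -1 to 1 is refused whole. A call with a gripper value outside its range is refused whole. The fingers move at their own pace and stop on an object; FORCE is the grip in N (left out, the last holds). Time passes only in rows, so rows that repeat a pose let the fingers close. It gives the time, the measured TCP pose, the force and the opening at its end, in the units of the state.
- ctrl.get_obs(): the state, without advancing time (a new reading comes with each control period).
- ctrl.capture(name): name is "side" or "top"; returns the picture (400x640x3 uint8, red, green, blue); there is no depth.
- ctrl.camera_params(name): a dict with "fx", "fy", "cx", "cy" (pixels), "position" and "rotation" of the camera in the world. Camera axes: x right, y down, z forward; pixel columns grow to the right and rows downward; lengths in m; the calibration is good to about 2 mm. A picture is of the moment at which its call begins. camera_params takes no time and is no camera call.
- ctrl.hand_in(): hands the job in, once; it reports no verdict.
The state is a dict: "time": time; "q": joint angles; "qd": joint speeds; "effort": joint torques, N m; "eef_pos": TCP position; "tcp_rot": TCP orientation; "contact_force": force on the tool from outside, world axes, zero at the start; "ft_torque": the same for the moment, N m; "gripper_width": opening from 0.0 (shut) to 1.0 (fully open).
Only numpy, scipy, OpenCV 4.12 (cv2) and the standard library are available. Lean on these libraries where they do the work, as an engineer would, in place of code of your own. Each camera call takes 0.05 s, during which the arm holds its last target. There are 200 camera calls.

## Working session

There is one attempt and no reset: what is moved stays moved. The work goes in short steps, Python scripts to look and compute and a shell command to move; the robot and the scene stay as the last step left them, time stands still between calls to the robot, and variables do not carry over. Pictures are saved under pics/ and viewed, about 12 in all and at most 16, crops included, and the job is handed in when it is done.

```bash
ls; mkdir -p pics
python3 - <<'E'
from rig import ctrl
import cv2
o=ctrl.get_obs();print(o['time'],o['eef_pos'],o['tcp_rot'],o['contact_force'],o['gripper_width'])
for n in('top','side'):
    cv2.imwrite(f'pics/{n}0.png',ctrl.capture(n)[:,:,::-1]);print(n,ctrl.camera_params(n))
E
```

```text
pics
0.0 [0.19791648 0.69665389 0.24915534] [[ 2.73184327e-01 -4.74892516e-04 -9.61961589e-01]
 [ 9.61959150e-01 -2.17042867e-03  2.73184706e-01]
 [-2.21760238e-03 -9.99997532e-01 -1.36099894e-04]] [-0.42190334  0.03025595  0.1319125 ] 1.0019242695966546
top {'fx': 509.13714602243004, 'fy': 509.13714602243004, 'cx': 314.1694496770594, 'cy': 199.71048437582726, 'position': array([ 0.1593319 , -0.06325675,  1.89057753]), 'rotation': array([[ 0.15755645, -0.96564868,  0.20663635],
       [-0.98750141, -0.15319515,  0.03704346],
       [-0.00411528, -0.20989013, -0.97771632]])}
side {'fx': 511.40661969301476, 'fy': 511.40661969301476, 'cx': 320.5896848007547, 'cy': 198.29809383226774, 'position': array([-0.19889167, -1.17598502,  0.99780486]), 'rotation': array([[ 0.84375545, -0.29989608,  0.44512817],
       [-0.53669105, -0.46170845,  0.70624926],
       [-0.00628195, -0.83479797, -0.55052056]])}
```

View pics/top0.png

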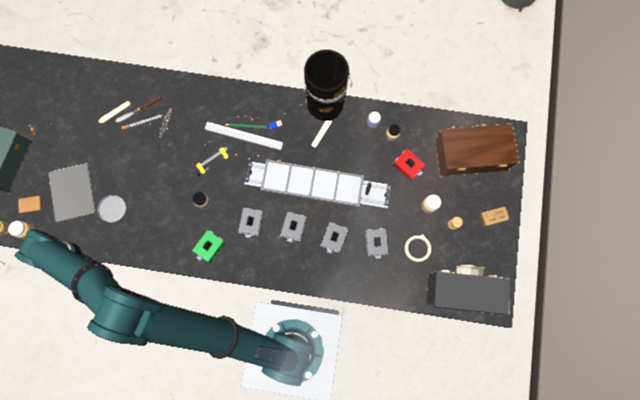

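View pics/side0.png

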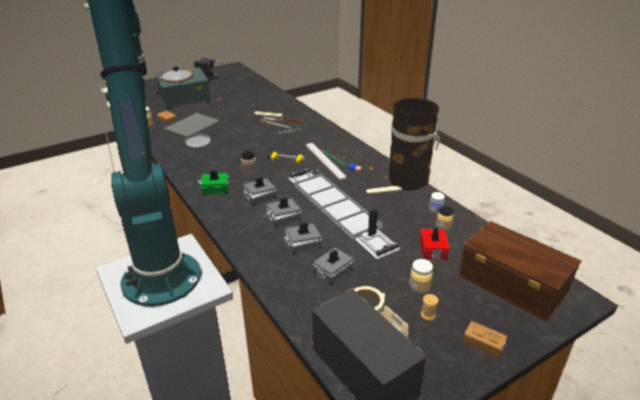

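Four grey cases are in the top view at about (250,222), (293,227), (335,237), (377,242). The carriage bays span (265..362, 165..200), and the post is at (368,188). The green and red cases are decoys. Next I'll measure.

```bash
cat > h.py <<'E'
import numpy as np, cv2
from rig import ctrl
def ray(n,uv):
    p=ctrl.camera_params(n);d=np.array([(uv[0]-p['cx'])/p['fx'],(uv[1]-p['cy'])/p['fy'],1.])
    return np.array(p['position']),np.array(p['rotation'])@d
def onz(n,uv,z):
    o,d=ray(n,uv);return o+d*(z-o[2])/d[2]
def tri(a,b):
    o1,d1=ray('top',a);o2,d2=ray('side',b)
    s=np.linalg.lstsq(np.c_[d1,-d2],o2-o1,rcond=None)[0]
    p,q=o1+s[0]*d1,o2+s[1]*d2;return (p+q)/2,np.linalg.norm(p-q)
def pix(n,P):
    p=ctrl.camera_params(n);c=np.array(p['rotation']).T@(np.array(P)-p['position'])
    return np.array([p['cx']+p['fx']*c[0]/c[2],p['cy']+p['fy']*c[1]/c[2]])
def blobs(img,lo,hi,box,amin,amax):
    "grey-level blobs in box x0,y0,x1,y1: centroid (subpixel), area, minAreaRect"
    x0,y0,x1,y1=box;g=img[y0:y1,x0:x1].astype(int);m=((g.max(2)<=hi)&(g.min(2)>=lo)).astype(np.uint8)
    r=[]
    n,l,s,c=cv2.connectedComponentsWithStats(m,connectivity=4)
    for i in range(1,n):
        if amin<=s[i,4]<=amax:
            pts=np.argwhere(l==i)[:,::-1].astype(np.float32)
            r.append((c[i]+[x0,y0],s[i,4],cv2.minAreaRect(pts)))
    return r
def crop(img,box,k,name):
    x0,y0,x1,y1=box;cv2.imwrite('pics/'+name,cv2.resize(img[y0:y1,x0:x1,::-1],None,fx=k,fy=k,interpolation=cv2.INTER_CUBIC))
E
python3 - <<'E'
from h import *
t=ctrl.capture('top');s=ctrl.capture('side')
np.save('t0.npy',t);np.save('s0.npy',s)
crop(t,(235,150,395,265),5,'c1.png')
crop(s,(195,160,405,290),3.8,'c2.png')
print('cases');
for c,a,r in blobs(t,70,150,(235,200,395,262),100,900): print(c.round(1),a,np.round(r[2],1),np.round(r[1],1),onz('top',c,.046).round(4))
print('knob');
for c,a,r in blobs(t,0,30,(235,205,395,262),10,120): print(c.round(1),a,np.round(r[2],1),np.round(r[1],1),onz('top',c,.07).round(4))
E
```

```text
cases
knob
[249.9 221. ] 18 90.0 [6. 3.] [0.4296 0.2233 0.07  ]
[292.9 225.8] 16 36.9 [3.  6.6] [0.4367 0.0664 0.07  ]
```

View pics/c1.png

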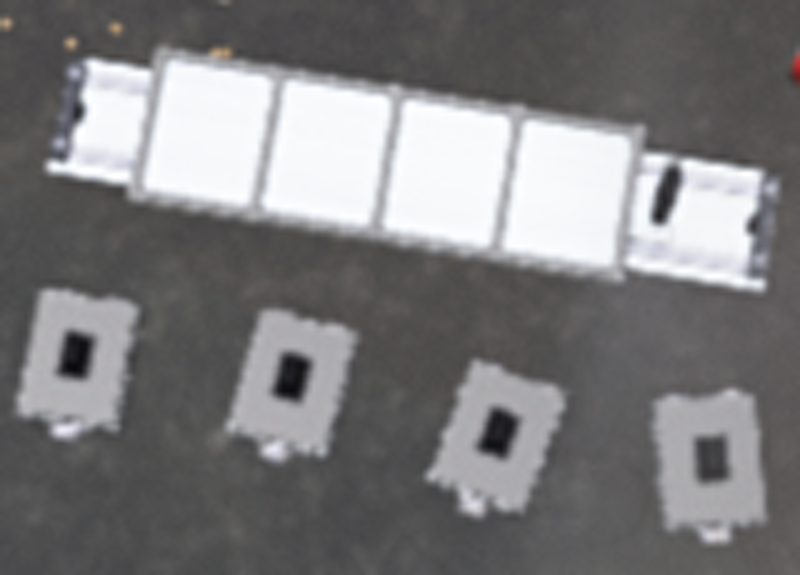

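View pics/c2.png

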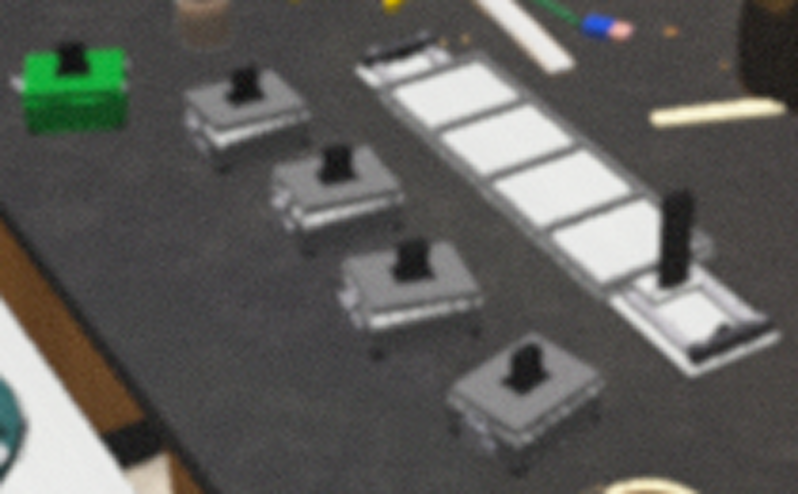

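```bash
cat >> h.py <<'E'
def cases(t,box=(235,202,395,262),show=True):
    "top view: lid rectangles -> knob centre xy, yaw of case x axis (catch->hinge)"
    x0,y0,x1,y1=box;k=4
    g=cv2.resize(cv2.cvtColor(t,cv2.COLOR_RGB2GRAY)[y0:y1,x0:x1],None,fx=k,fy=k,interpolation=cv2.INTER_CUBIC)
    m=cv2.morphologyEx((g>112).astype(np.uint8),cv2.MORPH_OPEN,np.ones((41,41)) if False else cv2.getStructuringElement(cv2.MORPH_ELLIPSE,(17,17)))
    out=[]
    cs,_=cv2.findContours(m,cv2.RETR_EXTERNAL,cv2.CHAIN_APPROX_NONE)
    for c in cs:
        if cv2.contourArea(c)<150*k*k: continue
        f=lambda p:np.array([(p[0]+.5)/k-.5+x0,(p[1]+.5)/k-.5+y0])
        W=np.array([onz('top',f(p[0]),.046)[:2] for p in c],np.float32)*1000
        (cx,cy),(w,h),a=cv2.minAreaRect(W)
        yaw=np.radians(a if w>h else a+90); yaw=(yaw+np.pi/2)%np.pi-np.pi/2
        mk=np.zeros_like(g);cv2.drawContours(mk,[c],-1,1,-1)
        d=((g<75)&(mk>0)).astype(np.uint8);M=cv2.moments(d,True)
        kn=f((M['m10']/M['m00'],M['m01']/M['m00']));K=onz('top',kn,.073)
        out.append((cx/1000,cy/1000,np.degrees(yaw),w,h,K[0],K[1]))
    out.sort(key=lambda r:-r[1])
    if show:
        for r in out: print('case ctr %.4f %.4f yaw %.1f size %.0f %.0f knob %.4f %.4f'%r)
    return out
E
python3 - <<'E'
from h import *
t=np.load('t0.npy');s=np.load('s0.npy')
cases(t)
f=lambda u,v:((u+.5)/5-.5+235,(v+.5)/5-.5+150)
C=[onz('top',f(*p),.027) for p in((165,50),(645,128),(620,278),(130,200))]
for c in C: print(c.round(4))
c=np.mean(C,0);ax=(C[0]+C[3]-C[1]-C[2])/2;print('bed',c,np.linalg.norm(ax),'yaw y-axis',np.degrees(np.arctan2(-ax[0],ax[1])), 'width',np.linalg.norm(C[0]-C[3]))
# rail end stops
for p in((75,112),(765,220)): print('stop',onz('top',f(*p),.02).round(4))
g=lambda u,v:((u+.5)/3.8-.5+195,(v+.5)/3.8-.5+160)
print('post',tri(f(674,168),g(677,195)), onz('top',f(674,168),.11))
for a,b in zip(((76,355),(292,376),(498,433),(712,458)),((246,70),(338,147),(413,242),(528,345))):
    print('knobtop',tri(f(*a),g(*b)))
E
```

```text
Traceback (most recent call last):
  File "h.py", line 42, in cases
    kn=f((M['m10']/M['m00'],M['m01']/M['m00']));K=onz('top',kn,.073)
          ~~~~~~~~^~~~~~~~~
ZeroDivisionError: float division by zero
```

```bash
sed -i "s/M=cv2.moments(d,True)/M=cv2.moments(d,True)\n        if M['m00']<50: continue/; s/(g<75)/(g<90)/" h.py
cat > m.py <<'E'
from h import *
t=np.load('t0.npy');s=np.load('s0.npy')
cases(t)
f=lambda u,v:((u+.5)/5-.5+235,(v+.5)/5-.5+150)
C=[onz('top',f(*p),.027) for p in((165,50),(645,128),(620,278),(130,200))]
for c in C: print(c.round(4))
c=np.mean(C,0);ax=(C[0]+C[3]-C[1]-C[2])/2;print('bed',c,np.linalg.norm(ax),'yaw y-axis',np.degrees(np.arctan2(-ax[0],ax[1])), 'width',np.linalg.norm(C[0]-C[3]))
for p in((75,112),(765,220)): print('stop',onz('top',f(*p),.02).round(4))
g=lambda u,v:((u+.5)/3.8-.5+195,(v+.5)/3.8-.5+160)
print('post',tri(f(674,168),g(677,195)), onz('top',f(674,168),.11))
for a,b in zip(((76,355),(292,376),(498,433),(712,458)),((246,70),(338,147),(413,242),(528,345))):
    print('knobtop',tri(f(*a),g(*b)))
E
python3 m.py
```

```text
Traceback (most recent call last):
  File "m.py", line 3, in <module>
    cases(t)
    ~~~~~^^^
  File "h.py", line 37, in cases
    W=np.array([onz('top',f(p[0]),.046)[:2] for p in c],np.float32)*1000
                ~~~^^^^^^^^^^^^^^^^^^^^
  File "h.py", line 7, in onz
    o,d=ray(n,uv);return o+d*(z-o[2])/d[2]
        ~~~^^^^^^
  File "h.py", line 4, in ray
    p=ctrl.camera_params(n);d=np.array([(uv[0]-p['cx'])/p['fx'],(uv[1]-p['cy'])/p['fy'],1.])
ValueError: time passes only in moves, steps and waits
```

```bash
sed -i "s/ctrl.camera_params(n)/cam(n)/; s/^def ray/import functools\ncam=functools.cache(lambda n:ctrl.camera_params(n))\ndef ray/" h.py; python3 m.py
```

```text
case ctr 0.4268 0.2274 yaw -0.2 size 78 111 knob 0.4303 0.2239
case ctr 0.4353 0.0688 yaw -5.8 size 78 111 knob 0.4393 0.0667
case ctr 0.4184 -0.0862 yaw -10.4 size 79 112 knob 0.4223 -0.0869
case ctr 0.4263 -0.2424 yaw 13.1 size 115 79 knob 0.4277 -0.2405
[0.6797 0.2072 0.027 ]
[ 0.6761 -0.1623  0.027 ]
[ 0.5585 -0.1598  0.027 ]
[0.56   0.2125 0.027 ]
bed [0.61858108 0.02439274 0.027     ] 0.37090509854497605 yaw y-axis -0.40083580775049305 width 0.1198142927536844
stop [0.6227 0.2672 0.02  ]
stop [ 0.6212 -0.2617  0.02  ]
post (array([ 0.62266081, -0.18020334,  0.10731502]), np.float64(0.010701830849538777)) [ 0.62684577 -0.18261171  0.11      ]
knobtop (array([0.43041508, 0.2216723 , 0.08242689]), np.float64(0.002727030919819003))
knobtop (array([0.43971908, 0.06550066, 0.08140983]), np.float64(0.002375444727392911))
knobtop (array([ 0.42269449, -0.08726773,  0.08109183]), np.float64(0.0034996638215199255))
knobtop (array([ 0.42972751, -0.24142617,  0.07796879]), np.float64(0.004345655400812733))
```

```bash
P="python3 -m pendant"; $P '[[[0.5,-1,0],[0,0,0.044],1],[[0.5,-1,0],[0,0,0.044],1],[[0.5,-1,0],[0,0,0.044],1],[[0.5,-1,0],[0,0,0.044],1],[[0.5,-1,0],[0,0,0.044],1],[[0.5,-1,0],[0,0,0.044],1]]' 30
for i in 1 2 3; do $P '[[[0.5,-1,0],[0,0,0],1],[[0.5,-1,0],[0,0,0],1],[[0.5,-1,0],[0,0,0],1],[[0.5,-1,0],[0,0,0],1],[[0.5,-1,0],[0,0,0],1],[[0.5,-1,0],[0,0,0],1]]'; done
$P '[[[0.13,-0.4,0],[0,0,0],1],[[0.13,-0.4,0],[0,0,0],1],[[0.13,-0.4,0],[0,0,0],1],[[0.13,-0.4,0],[0,0,0],1]]'
python3 - <<'E'
from h import *
o=ctrl.get_obs();print(o['eef_pos'],o['tcp_rot'].round(3) if hasattr(o['tcp_rot'],'round') else o['tcp_rot'],o['q'],o['contact_force'])
E
```

```text
time: 0.95
eef_pos: [0.2975, 0.4979, 0.2498]
tcp_rot: [[-0.0, -0.0, -1.0], [1.0, -0.0, -0.0], [-0.0, -1.0, 0.0]]
contact_force: [-0.7, 0.3, -0.7]
gripper_width: 1.001
time: 1.7
eef_pos: [0.3971, 0.3003, 0.2499]
tcp_rot: [[-0.003, 0.0, -1.0], [1.0, 0.001, -0.003], [0.001, -1.0, -0.0]]
contact_force: [0.1, 1.0, -0.3]
gripper_width: 1.001
time: 2.45
eef_pos: [0.4969, 0.103, 0.2497]
tcp_rot: [[-0.007, -0.0, -1.0], [1.0, 0.003, -0.007], [0.003, -1.0, 0.0]]
contact_force: [-0.1, 0.5, -0.4]
gripper_width: 1.004
time: 3.2
eef_pos: [0.5966, -0.0935, 0.2493]
tcp_rot: [[-0.011, -0.002, -1.0], [1.0, 0.005, -0.011], [0.005, -1.0, 0.002]]
contact_force: [0.6, -0.0, -0.6]
gripper_width: 1.002
time: 3.7
eef_pos: [0.6223, -0.17, 0.249]
tcp_rot: [[-0.015, -0.003, -1.0], [1.0, 0.007, -0.015], [0.007, -1.0, 0.003]]
contact_force: [-0.8, 0.5, 0.3]
gripper_width: 0.999
[ 0.62227995 -0.17003069  0.24901226] [[-0.015 -0.003 -1.   ]
 [ 1.     0.007 -0.015]
 [ 0.007 -1.     0.003]] [ 0.11284146  0.49480097  0.12349021  1.80001821 -0.08567024  0.85597362
  1.86388818] [-0.83098849  0.52386593  0.33373531]
```

```bash
P="python3 -m pendant"; $P '[[[0.01,-0.055,0],[0,0,0],1],[[0.01,-0.055,-0.3],[0,0,0],1],[[0.01,-0.055,-0.55],[0,0,0],1],[[0.01,-0.055,-0.7],[0,0,0],1],[[0.01,-0.055,-0.79],[0,0,0],1],[[0.01,-0.055,-0.79],[0,0,0],1],[[0.01,-0.055,-0.79],[0,0,0],-1],[[0.01,-0.055,-0.79],[0,0,0],-1],[[0.01,-0.055,-0.79],[0,0,0],-1],[[0.01,-0.055,-0.79],[0,0,0],-1],[[0.01,-0.055,-0.79],[0,0,0],-1],[[0.01,-0.055,-0.79],[0,0,0],-1]]' 40
$P '[[[0,-0.05,0],[0,0,0],-1],[[0,-0.1,0],[0,0,0],-1],[[0,-0.15,0],[0,0,0],-1],[[0,-0.15,0],[0,0,0],-1]]'
```

```text
time: 5.2
eef_pos: [0.6247, -0.1816, 0.0918]
tcp_rot: [[-0.014, -0.001, -1.0], [1.0, 0.006, -0.014], [0.006, -1.0, 0.001]]
contact_force: [-1.4, 0.4, 5.2]
gripper_width: 0.156
time: 5.7
eef_pos: [0.6242, -0.2148, 0.0918]
tcp_rot: [[-0.011, -0.001, -1.0], [1.0, 0.004, -0.011], [0.004, -1.0, 0.001]]
contact_force: [-1.9, -1.0, 2.5]
gripper_width: 0.154
```

```bash
P="python3 -m pendant"; for i in 1 2 3 ; do $P '[[[0,-0.05,0],[0,0,0],-1],[[0,-0.1,0],[0,0,0],-1],[[0,-0.1,0],[0,0,0],-1]]' | egrep 'eef|force'; done
```

```text
eef_pos: [0.6239, -0.2369, 0.0919]
contact_force: [-1.4, -1.9, 3.1]
eef_pos: [0.6238, -0.2392, 0.0917]
contact_force: [-6.9, 26.3, 16.7]
eef_pos: [0.6238, -0.2391, 0.0915]
contact_force: [-6.3, 30.1, 16.3]
```

```bash
P="python3 -m pendant"; $P '[[[0,0,0],[0,0,0],1],[[0,0,0],[0,0,0],1],[[0,0,0],[0,0,0],1],[[0,0,0],[0,0,0],1],[[0,0,0.4],[0,0,0],1],[[0,0,0.8],[0,0,0],1],[[0,0,0.8],[0,0,0],1],[[0,0,0.8],[0,0,0],1]]'
python3 - <<'E'
from h import *
t=ctrl.capture('top');np.save('t1.npy',t)
cases(t); crop(t,(235,150,395,265),5,'c3.png')
E
```

```text
time: 7.82
eef_pos: [0.6258, -0.2414, 0.2556]
tcp_rot: [[-0.029, -0.01, -1.0], [0.999, 0.045, -0.029], [0.045, -0.999, 0.009]]
contact_force: [1.3, -0.1, -0.7]
gripper_width: 1.001
case ctr 0.4268 0.2271 yaw -1.1 size 77 111 knob 0.4303 0.2238
case ctr 0.4353 0.0684 yaw -6.6 size 78 112 knob 0.4393 0.0667
```

View pics/c3.png

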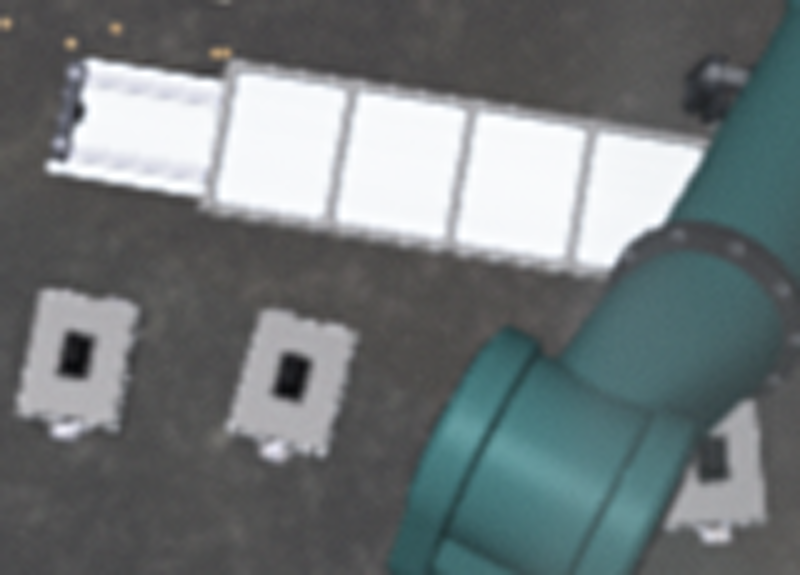

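```bash
cat >> h.py <<'E'
from scipy.spatial.transform import Rotation as R
def go(x,y,z,yaw=0):
    "shares from the present pose to TCP xyz, tool down, jaws across case y at yaw deg"
    o=ctrl.get_obs();a=np.radians(yaw+90);X=np.array([np.cos(a),np.sin(a),0]);Y=np.array([0,0,-1.])
    T=np.c_[X,Y,np.cross(X,Y)];w=R.from_matrix(T@np.array(o['tcp_rot']).T).as_rotvec()
    print('shift',((np.array([x,y,z])-o['eef_pos'])/.2).round(3),'turn',(w/2/np.pi).round(4),'q7 %.2f t %.1f'%(o['q'][6],o['time']))
E
python3 - <<'E'
from h import *
f=lambda u,v:((u+.5)/5-.5+235,(v+.5)/5-.5+150)
for p in((235,60),(205,208),(220,134),(341,153),(462,174),(581,194)): print(onz('top',f(*p),.027).round(4))
go(.4315,.223,.25,-1)
E
```

```text
[0.6803 0.1531 0.027 ]
[0.5628 0.1557 0.027 ]
[0.6212 0.1544 0.027 ]
[0.6209 0.0616 0.027 ]
[ 0.619  -0.0311  0.027 ]
[ 0.6177 -0.1218  0.027 ]
shift [-0.964  2.318 -0.015] turn [-0.0075 -0.0021 -0.0074] q7 1.99 t 7.9
```

```bash
P="python3 -m pendant"; $P '[[[-0.2,1,0],[-0.0075,-0.002,-0.0074],0.2],[[-0.2,1,0],[-0.0075,-0.002,-0.0074],0.2],[[-0.2,1,0],[-0.0075,-0.002,-0.0074],0.2],[[-0.2,1,0],[-0.0075,-0.002,-0.0074],0.2],[[-0.2,1,0],[-0.0075,-0.002,-0.0074],0.2]]' 40 | grep eef
$P '[[[-0.77,1,0],[0,0,0],0.2],[[-0.77,1,0],[0,0,0],0.2],[[-0.77,1,0],[0,0,0],0.2],[[-0.77,1,0],[0,0,0],0.2],[[-0.77,1,0],[0,0,0],0.2],[[-0.77,1,0],[0,0,0],0.2]]' | grep eef
$P '[[[0,0.32,-0.4],[0,0,0],0.2],[[0,0.32,-0.4],[0,0,0],0.2],[[0,0.32,-0.4],[0,0,0],0.2],[[0,0.32,-0.4],[0,0,0],0.2]]' | grep eef
python3 -c "
from h import *
go(.432,.223,.07,-1)"
```

```text
eef_pos: [0.5835, -0.0399, 0.2519]
eef_pos: [0.4308, 0.1583, 0.2517]
eef_pos: [0.4324, 0.2199, 0.1719]
shift [-0.002  0.015 -0.51 ] turn [ 0.0004 -0.0003  0.0008] q7 1.00 t 9.8
```

```bash
P="python3 -m pendant"; $P '[[[0,0.015,-0.25],[0,0,0],0.2],[[0,0.015,-0.45],[0,0,0],0.2],[[0,0.015,-0.51],[0,0,0],0.2],[[0,0.015,-0.51],[0,0,0],0.2]]' | egrep 'eef|force|width'
$P '[[[0,0,0],[0,0,0],-1],[[0,0,0],[0,0,0],-1],[[0,0,0],[0,0,0],-1],[[0,0,0],[0,0,0],-1],[[0,0,0],[0,0,0],-1]]' 40| egrep 'eef|force|width'
$P '[[[0,0,0.01],[0,0,0],-1],[[0,0,0.02],[0,0,0],-1],[[0,0,0.03],[0,0,0],-1],[[0,0,0.04],[0,0,0],-1],[[0,0,0.04],[0,0,0],-1],[[0,0,0.04],[0,0,0],-1],[[0,0,0.04],[0,0,0],-1]]'| egrep 'eef|force|width'
python3 - <<'E'
from h import *
s=ctrl.capture('side');crop(s,(220,140,320,230),6,'c4.png')
E
```

```text
eef_pos: [0.4332, 0.222, 0.0705]
contact_force: [0.4, 0.5, -0.7]
gripper_width: 0.601
eef_pos: [0.4348, 0.2233, 0.072]
contact_force: [0.1, 0.7, 8.2]
gripper_width: 0.169
eef_pos: [0.4347, 0.223, 0.0799]
contact_force: [-1.0, 0.1, -2.6]
gripper_width: 0.17
```

View pics/c4.png

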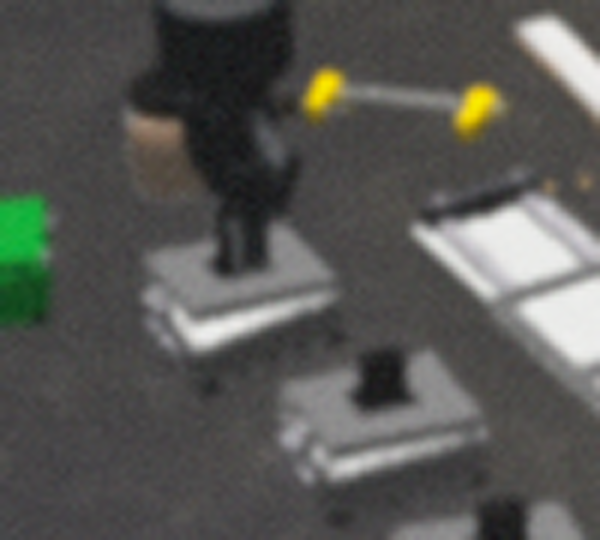

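Case 1's lid looks lifted (wedge at the left, crop (150..335, 290..350)), but the force reading is ambiguous. I'll lift a bit further to decide.

```bash
P="python3 -m pendant"; $P '[[[0,0,0.02],[0,0,0],-1],[[0,0,0.04],[0,0,0],-1],[[0,0,0.05],[0,0,0],-1],[[0,0,0.05],[0,0,0],-1],[[0,0,0.05],[0,0,0],-1]]'| egrep 'eef|force|width'
python3 - <<'E'
from h import *
s=ctrl.capture('side');crop(s,(220,140,320,230),6,'c5.png')
E
```

```text
eef_pos: [0.4352, 0.2232, 0.09]
contact_force: [-0.0, -0.1, -1.4]
gripper_width: 0.167
```

View pics/c5.png

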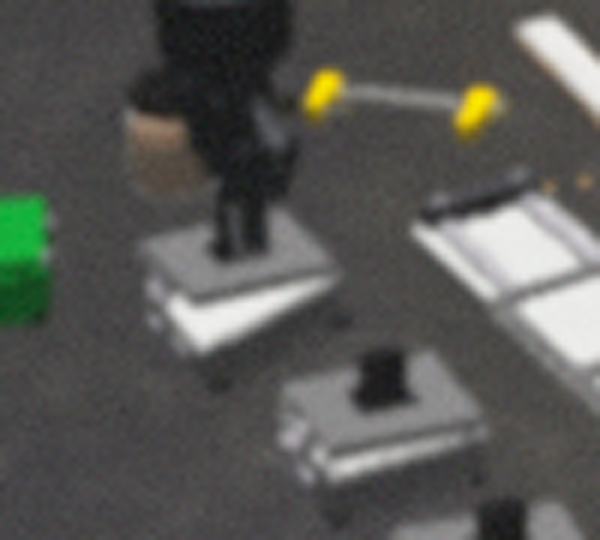

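```bash
P="python3 -m pendant"; $P '[[[0,0,-0.03],[0,0,0],-1],[[0,0,-0.06],[0,0,0],-1],[[0,0,-0.09],[0,0,0],-1],[[0,0,-0.11],[0,0,0],-1],[[0,0,-0.125],[0,0,0],-1],[[0,0,-0.125],[0,0,0],-1]]'| egrep 'eef|force|width'
$P '[[[0,0,-0.015],[0,0,0],-1],[[0,0,-0.03],[0,0,0],-1],[[0,0,-0.03],[0,0,0],-1]]'| egrep 'eef|force|width'
```

```text
eef_pos: [0.4337, 0.2236, 0.068]
contact_force: [-8.0, -1.4, 39.8]
gripper_width: 0.17
eef_pos: [0.4338, 0.2237, 0.0668]
contact_force: [-7.8, -3.8, 58.2]
gripper_width: 0.172
```

```bash
P="python3 -m pendant"; $P '[[[0,0,0.03],[0,0,0],-1],[[0,0,0.06],[0,0,0],-1],[[0,0,0.1],[0,0,0],-1],[[0,0,0.1],[0,0,0],-1],[[0,0,0.1],[0,0,0],-1]]'| egrep 'eef|force|width'
python3 - <<'E'
from h import *
s=ctrl.capture('side');crop(s,(220,140,320,230),6,'c6.png')
go(.622,.108,.15,-.7)
E
```

```text
eef_pos: [0.4335, 0.2235, 0.0863]
contact_force: [-0.4, -0.4, -4.2]
gripper_width: 0.165
shift [ 0.942 -0.577  0.318] turn [-0.0001  0.0002  0.002 ] q7 0.99 t 14.3
```

View pics/c6.png

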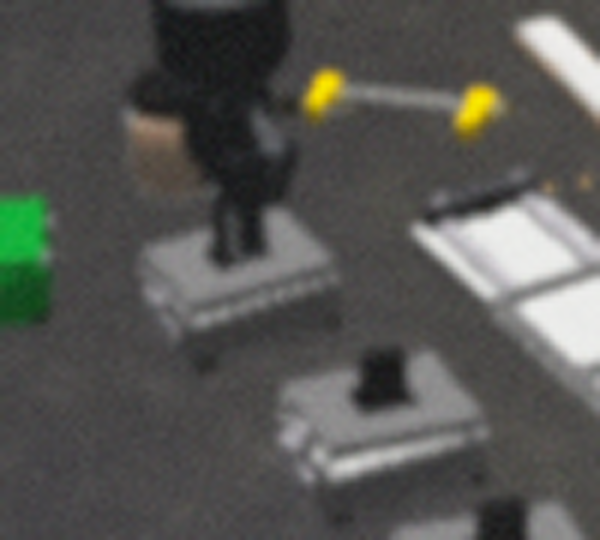

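Case 1 is now snapped: the whole box hangs from the knob (crop (150..335, 215..350)), the gap is even and the force is −4 N. Case 2, still on the bench, shows a wider gap. I'll carry case 1 to bay 1.

```bash
P="python3 -m pendant"; $P '[[[0,0,0.16],[0,0,0.001],-1],[[0.1,-0.05,0.3],[0,0,0.002],-1],[[0.3,-0.17,0.32],[0,0,0.002],-1],[[0.5,-0.3,0.32],[0,0,0.002],-1],[[0.7,-0.44,0.32],[0,0,0.002],-1],[[0.85,-0.54,0.32],[0,0,0.002],-1],[[0.945,-0.58,0.32],[0,0,0.002],-1],[[0.945,-0.58,0.32],[0,0,0.002],-1],[[0.945,-0.58,0.32],[0,0,0.002],-1],[[0.945,-0.58,0.32],[0,0,0.002],-1]]'| egrep 'eef|force|width'
python3 -c "
from h import *
go(.6225,.1076,.0885,-.7)"
```

```text
eef_pos: [0.6208, 0.1085, 0.1499]
contact_force: [0.1, -0.2, -4.5]
gripper_width: 0.165
shift [ 0.008 -0.005 -0.307] turn [-0.0001 -0.0001 -0.0002] q7 1.31 t 15.5
```

```bash
P="python3 -m pendant"; $P '[[[0.009,-0.005,-0.08],[0,0,0],-1],[[0.009,-0.005,-0.16],[0,0,0],-1],[[0.009,-0.005,-0.22],[0,0,0],-1],[[0.009,-0.005,-0.26],[0,0,0],-1],[[0.009,-0.005,-0.28],[0,0,0],-1],[[0.009,-0.005,-0.29],[0,0,0],-1],[[0.009,-0.005,-0.3],[0,0,0],-1],[[0.009,-0.005,-0.3],[0,0,0],-1]]'| egrep 'eef|force|width'
python3 - <<'E'
from h import *
t=ctrl.capture('top');s=ctrl.capture('side')
a=cv2.resize(t[150:265,235:395],None,fx=4,fy=4,interpolation=2)[:,:,::-1]
b=cv2.resize(s[150:240,220:340],None,fx=4,fy=4,interpolation=2)[:,:,::-1]
b=cv2.copyMakeBorder(b[:,:480],0,0,0,160,0);cv2.imwrite('pics/c7.png',np.vstack([a,b])[:600] if False else cv2.resize(np.vstack([a,b]),None,fx=.72,fy=.72))
E
```

```text
eef_pos: [0.6228, 0.1076, 0.0901]
contact_force: [-0.4, -0.0, -4.6]
gripper_width: 0.168
```

View pics/c7.png

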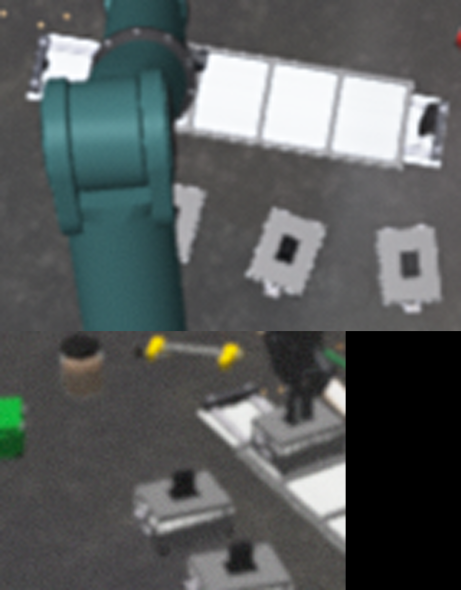

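Case 1 is over bay 1 and not yet bearing, with the force still at −4.6 N. I'll lower it the rest of the way and release.

```bash
P="python3 -m pendant"; $P '[[[0,0,-0.008],[0,0,0],-1],[[0,0,-0.015],[0,0,0],-1],[[0,0,-0.015],[0,0,0],-1]]'| egrep 'eef|force|width'
```

```text
eef_pos: [0.6237, 0.1077, 0.0877]
contact_force: [0.7, -0.8, -0.6]
gripper_width: 0.165
```

```bash
P="python3 -m pendant"; $P '[[[0,0,0],[0,0,0],0],[[0,0,0],[0,0,0],0],[[0,0,0],[0,0,0],0],[[0,0,0.25],[0,0,0],0.2],[[0,0,0.4],[0,0,0],0.2],[[0,0,0.4],[0,0,0],0.2]]'| egrep 'eef|force|width'
$P '[[[-0.3,0.7,0],[0,0,0],0.2],[[-0.4,1,0],[0,0,0],0.2],[[-0.4,1,0],[0,0,0],0.2],[[-0.4,1,0],[0,0,0],0.2],[[-0.4,1,0],[0,0,0],0.2]]'| egrep 'eef|force|width'
cat > look.py <<'E'
from h import *
import sys
t=ctrl.capture('top');np.save('tl.npy',t);cases(t);cases(t,(235,150,395,206))
if len(sys.argv)>1: crop(t,(235,150,395,265),4,sys.argv[1])
E
python3 look.py c8.png
```

```text
eef_pos: [0.6256, 0.108, 0.1705]
contact_force: [0.8, -0.4, -0.3]
gripper_width: 0.6
eef_pos: [0.5431, 0.3114, 0.1692]
contact_force: [1.0, -0.2, -0.3]
gripper_width: 0.594
case ctr 0.4353 0.0685 yaw -6.3 size 78 111 knob 0.4393 0.0667
case ctr 0.4184 -0.0862 yaw -10.4 size 79 112 knob 0.4223 -0.0869
case ctr 0.4263 -0.2423 yaw 12.9 size 115 79 knob 0.4277 -0.2405
case ctr 0.6153 0.0042 yaw 89.1 size 530 126 knob 0.6254 0.1031
```

View pics/c8.png

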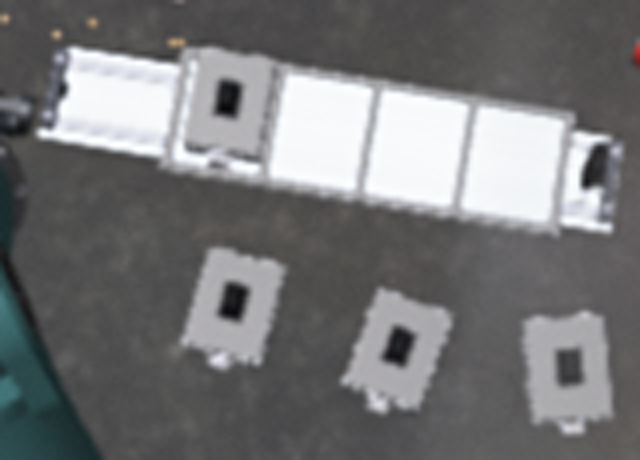

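Case 1 sits in bay 1 (knob at crop (228,98)). Cases 2–4 have not moved.

Run:
```python
from h import *
f=lambda u,v:((u+.5)/4-.5+235,(v+.5)/4-.5+150)
print('knob1',onz('top',f(228,98),.093), 'lid ctr', np.mean([onz('top',f(*p),.066) for p in((195,50),(275,60),(262,160),(186,148))],0))
print('ribs',[onz('top',f(*p),.027).round(4) for p in((372,133),(466,155),(174,108))])
go(.441,.066,.17,-6.3)
```

```text
knob1 [0.62069707 0.10120102 0.093     ] lid ctr [0.62195822 0.10130112 0.066     ]
ribs [array([ 0.6252, -0.0325,  0.027 ]), array([ 0.618, -0.123,  0.027]), array([0.62 , 0.156, 0.027])]
shift [-0.517 -1.213  0.003] turn [-0.0002  0.0009 -0.0162] q7 0.98 t 18.4
```

```bash
P="python3 -m pendant"; $P '[[[-0.3,-0.6,0],[0,0,-0.016],0],[[-0.5,-1,0],[0,0,-0.016],0],[[-0.5,-1,0],[0,0,-0.016],0],[[-0.5,-1,0],[0,0,-0.016],0],[[-0.5,-1,0],[0,0,-0.016],0]]'| egrep 'eef'
$P '[[[-0.01,-0.2,-0.1],[0,0,0],0],[[-0.01,-0.2,-0.25],[0,0,0],0],[[-0.01,-0.2,-0.3],[0,0,0],0],[[-0.01,-0.2,-0.3],[0,0,0],0]]'| egrep 'eef'
python3 -c "
from h import *
go(.441,.0667,.07,-6.3)"
```

```text
eef_pos: [0.442, 0.1026, 0.1688]
eef_pos: [0.4404, 0.0629, 0.1083]
shift [ 0.003  0.019 -0.192] turn [0.0004 0.0002 0.0012] q7 1.22 t 19.6
```

```bash
P="python3 -m pendant"; $P '[[[0.003,0.019,-0.1],[0,0,0],0],[[0.003,0.019,-0.19],[0,0,0],0],[[0.003,0.019,-0.19],[0,0,0],0],[[0.003,0.019,-0.19],[0,0,0],-1],[[0.003,0.019,-0.19],[0,0,0],-1],[[0.003,0.019,-0.19],[0,0,0],-1],[[0.003,0.019,-0.19],[0,0,0],-1],[[0.003,0.019,-0.19],[0,0,0],-1]]' 40| egrep 'eef|force|width'
$P '[[[0,0,0.015],[0,0,0],-1],[[0,0,0.03],[0,0,0],-1],[[0,0,0.045],[0,0,0],-1],[[0,0,0.06],[0,0,0],-1],[[0,0,0.06],[0,0,0],-1],[[0,0,0.06],[0,0,0],-1],[[0,0,0.06],[0,0,0],-1]]'| egrep 'eef|force|width'
python3 - <<'E'
from h import *
s=ctrl.capture('side');crop(s,(240,160,340,250),6,'c9.png')
E
```

```text
eef_pos: [0.4417, 0.067, 0.0711]
contact_force: [-0.7, -0.1, 7.0]
gripper_width: 0.165
eef_pos: [0.4417, 0.0669, 0.083]
contact_force: [-1.4, -0.3, -2.6]
gripper_width: 0.166
```

View pics/c9.png

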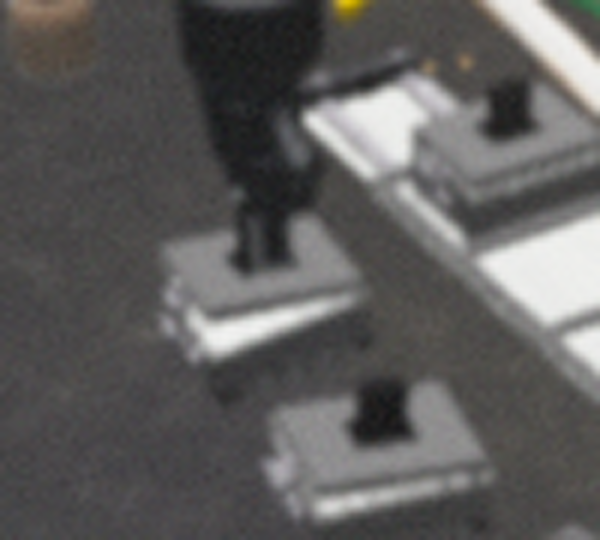

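Case 2's lid opens (white wedge at (200..360, 290..360)). Case 1 sits flat in bay 1. I'll press lid 2 shut, then lift to verify it snapped.

```bash
P="python3 -m pendant"; $P '[[[0,0,-0.03],[0,0,0],-1],[[0,0,-0.06],[0,0,0],-1],[[0,0,-0.075],[0,0,0],-1],[[0,0,-0.09],[0,0,0],-1],[[0,0,-0.09],[0,0,0],-1],[[0,0,-0.095],[0,0,0],-1]]'| egrep 'eef|force|width'
$P '[[[0,0,0.03],[0,0,0],-1],[[0,0,0.06],[0,0,0],-1],[[0,0,0.1],[0,0,0],-1],[[0,0,0.1],[0,0,0],-1],[[0,0,0.1],[0,0,0],-1]]'| egrep 'eef|force|width'
python3 -c "
from h import *
go(.621,.0156,.15,-.7)"
```

```text
eef_pos: [0.4414, 0.0676, 0.0669]
contact_force: [-8.6, 0.7, 55.7]
gripper_width: 0.165
eef_pos: [0.4412, 0.0675, 0.0866]
contact_force: [0.8, 0.1, -4.2]
gripper_width: 0.168
shift [ 0.899 -0.26   0.317] turn [0.0002 0.0005 0.0166] q7 1.22 t 22.9
```

```bash
P="python3 -m pendant"; $P '[[[0,0,0.16],[0,0,0.005],-1],[[0.1,0,0.3],[0,0,0.01],-1],[[0.3,-0.08,0.32],[0,0,0.016],-1],[[0.5,-0.15,0.32],[0,0,0.016],-1],[[0.7,-0.2,0.32],[0,0,0.016],-1],[[0.85,-0.25,0.32],[0,0,0.016],-1],[[0.9,-0.26,0.32],[0,0,0.016],-1],[[0.9,-0.26,0.32],[0,0,0.016],-1],[[0.9,-0.26,0.32],[0,0,0.016],-1],[[0.9,-0.26,0.32],[0,0,0.016],-1]]'| egrep 'eef|force|width'
python3 -c "
from h import *
go(.6222,.0160,.0885,-.7)"
```

```text
eef_pos: [0.6197, 0.0162, 0.1505]
contact_force: [0.0, -0.1, -4.9]
gripper_width: 0.168
shift [ 0.012 -0.001 -0.31 ] turn [0.0001 0.0003 0.0004] q7 1.44 t 24.1
```

```bash
P="python3 -m pendant"; $P '[[[0.01,0,-0.08],[0,0,0],-1],[[0.01,0,-0.16],[0,0,0],-1],[[0.01,0,-0.22],[0,0,0],-1],[[0.01,0,-0.26],[0,0,0],-1],[[0.01,0,-0.28],[0,0,0],-1],[[0.01,0,-0.29],[0,0,0],-1],[[0.01,0,-0.3],[0,0,0],-1],[[0.01,0,-0.3],[0,0,0],-1]]'| egrep 'eef|force|width'
$P '[[[0,0,-0.008],[0,0,0],-1],[[0,0,-0.015],[0,0,0],-1],[[0,0,-0.015],[0,0,0],-1]]'| egrep 'eef|force|width'
```

```text
eef_pos: [0.6218, 0.0162, 0.0907]
contact_force: [0.4, 0.1, -4.3]
gripper_width: 0.167
eef_pos: [0.6226, 0.0162, 0.0881]
contact_force: [0.8, -0.2, -2.6]
gripper_width: 0.168
```

```bash
P="python3 -m pendant"; $P '[[[0,0,-0.006],[0,0,0],-1],[[0,0,-0.006],[0,0,0],-1],[[0,0,-0.006],[0,0,0],0],[[0,0,-0.006],[0,0,0],0],[[0,0,-0.006],[0,0,0],0],[[0,0,0.25],[0,0,0],0],[[0,0,0.4],[0,0,0],0],[[0,0,0.4],[0,0,0],0]]'| egrep 'eef|force|width'
$P '[[[-0.2,0.5,0],[0,0,0],0],[[-0.4,0.9,0],[0,0,0],0],[[-0.4,0.9,0],[0,0,0],0],[[-0.4,0.9,0],[0,0,0],0],[[-0.4,0.9,0],[0,0,0],0]]'| egrep 'eef|force|width'
python3 look.py c10.png; python3 -c "
from h import *
go(.424,-.087,.17,-10.4)"
```

```text
eef_pos: [0.6246, 0.0163, 0.1707]
contact_force: [0.2, -0.8, 0.3]
gripper_width: 0.499
eef_pos: [0.5437, 0.1967, 0.1697]
contact_force: [-0.3, 0.3, 0.1]
gripper_width: 0.498
case ctr 0.4184 -0.0862 yaw -10.4 size 79 112 knob 0.4223 -0.0870
case ctr 0.4263 -0.2424 yaw 13.0 size 115 79 knob 0.4277 -0.2404
case ctr 0.6148 -0.0236 yaw 89.1 size 473 126 knob 0.6243 0.0593
shift [-6.03e-01 -1.41e+00  1.00e-03] turn [ 0.0004  0.0013 -0.0264] q7 1.12 t 27.1
```

View pics/c10.png

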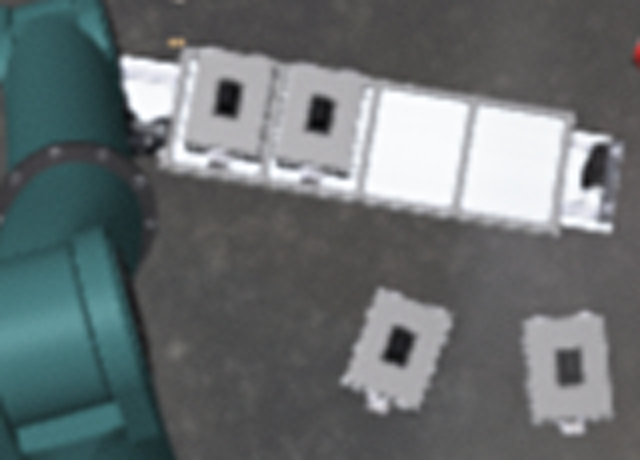

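Cases 1 and 2 are in bays 1 and 2. Case 3 (knob at crop (399,346)) has not moved. Next is case 3.

```bash
P="python3 -m pendant"; $P '[[[-0.3,-0.5,0],[0,0,-0.013],0],[[-0.5,-0.9,0],[0,0,-0.026],0],[[-0.5,-0.9,0],[0,0,-0.026],0],[[-0.5,-0.9,0],[0,0,-0.026],0],[[-0.5,-0.9,0],[0,0,-0.026],0]]'| egrep 'eef'
$P '[[[-0.08,-0.3,0],[0,0,0],0],[[-0.1,-0.5,-0.2],[0,0,0],0],[[-0.1,-0.5,-0.3],[0,0,0],0],[[-0.1,-0.5,-0.3],[0,0,0],0],[[-0.1,-0.5,-0.3],[0,0,0],0]]'| egrep 'eef'
python3 -c "
from h import *
go(.424,-.087,.07,-10.4)"
```

```text
eef_pos: [0.4444, 0.0123, 0.1699]
eef_pos: [0.4261, -0.0866, 0.1102]
shift [-0.011 -0.002 -0.201] turn [0.0005 0.0015 0.0002] q7 1.49 t 28.4
```

```bash
P="python3 -m pendant"; $P '[[[-0.01,-0.002,-0.1],[0,0.0015,0],0],[[-0.01,-0.002,-0.2],[0,0.0015,0],0],[[-0.01,-0.002,-0.2],[0,0.0015,0],0],[[-0.01,-0.002,-0.2],[0,0.0015,0],-1],[[-0.01,-0.002,-0.2],[0,0.0015,0],-1],[[-0.01,-0.002,-0.2],[0,0.0015,0],-1],[[-0.01,-0.002,-0.2],[0,0.0015,0],-1],[[-0.01,-0.002,-0.2],[0,0.0015,0],-1]]' 40| egrep 'eef|force|width'
$P '[[[0,0,0.015],[0,0,0],-1],[[0,0,0.03],[0,0,0],-1],[[0,0,0.045],[0,0,0],-1],[[0,0,0.06],[0,0,0],-1],[[0,0,0.06],[0,0,0],-1],[[0,0,0.06],[0,0,0],-1],[[0,0,0.06],[0,0,0],-1]]'| egrep 'eef|force|width'
python3 - <<'E'
from h import *
s=ctrl.capture('side');crop(s,(260,190,360,280),5,'c11.png')
E
```

```text
eef_pos: [0.4248, -0.0871, 0.0709]
contact_force: [-1.0, -0.3, 6.8]
gripper_width: 0.166
eef_pos: [0.4249, -0.0872, 0.0829]
contact_force: [-0.7, 0.7, -3.5]
gripper_width: 0.172
```

View pics/c11.png

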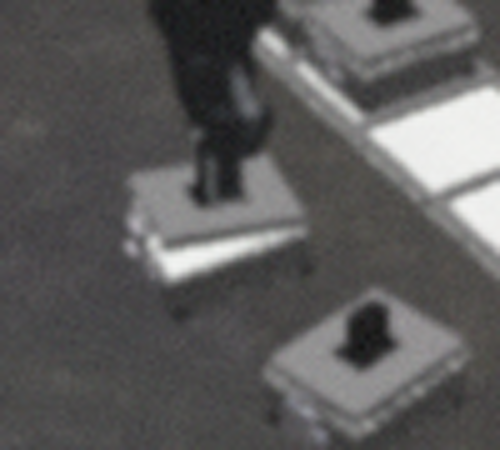

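Case 3's lid opens too (wedge at (150..305, 230..280)). Case 4 looks shut. I'll press lid 3 shut and test it.

```bash
P="python3 -m pendant"; $P '[[[0,0,-0.03],[0,0,0],-1],[[0,0,-0.06],[0,0,0],-1],[[0,0,-0.075],[0,0,0],-1],[[0,0,-0.09],[0,0,0],-1],[[0,0,-0.09],[0,0,0],-1],[[0,0,-0.095],[0,0,0],-1]]'| egrep 'eef|force|width'
$P '[[[0,0,0.03],[0,0,0],-1],[[0,0,0.06],[0,0,0],-1],[[0,0,0.1],[0,0,0],-1],[[0,0,0.1],[0,0,0],-1],[[0,0,0.1],[0,0,0],-1]]'| egrep 'eef|force|width'
python3 -c "
from h import *
go(.6205,-.0760,.15,-.7)"
```

```text
eef_pos: [0.4245, -0.0873, 0.0667]
contact_force: [-6.0, 1.7, 57.2]
gripper_width: 0.165
eef_pos: [0.4244, -0.0872, 0.0864]
contact_force: [-0.5, -0.2, -3.6]
gripper_width: 0.17
shift [0.981 0.056 0.318] turn [0.0005 0.0004 0.0274] q7 1.49 t 31.7
```

```bash
P="python3 -m pendant"; $P '[[[0,0,0.16],[0,0,0],-1],[[0,0,0.32],[0,0,0],-1],[[0,0,0.32],[0,0,0],-1],[[0,0,0.32],[0,0,0],-1]]'| egrep 'eef|force|width'
python3 - <<'E'
from h import *
s=ctrl.capture('side');crop(s,(260,170,360,260),5,'c12.png')
E
```

```text
eef_pos: [0.4236, -0.0871, 0.1497]
contact_force: [-0.1, -0.3, -4.7]
gripper_width: 0.162
```

View pics/c12.png

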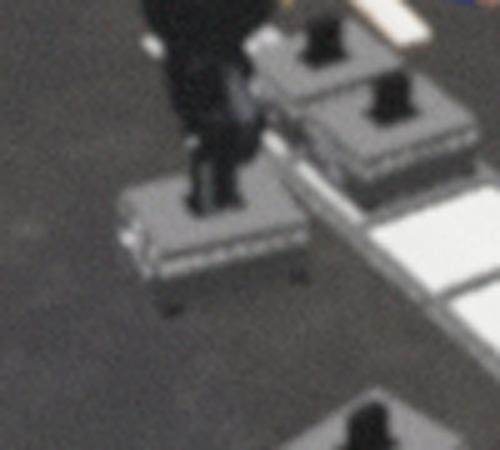

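Case 3 hangs level with its lid shut (crop (125..305, 160..275)). I'll carry it to bay 3.

```bash
P="python3 -m pendant"; $P '[[[0.15,0,0],[0,0,0.014],-1],[[0.35,0.02,0],[0,0,0.027],-1],[[0.55,0.04,0],[0,0,0.027],-1],[[0.75,0.05,0],[0,0,0.027],-1],[[0.9,0.055,0],[0,0,0.027],-1],[[0.99,0.055,0],[0,0,0.027],-1],[[0.99,0.055,0],[0,0,0.027],-1],[[0.99,0.055,0],[0,0,0.027],-1]]'| egrep 'eef|force|width'
python3 -c "
from h import *
go(.6205,-.0760,.0885,-.7)"
```

```text
eef_pos: [0.619, -0.0761, 0.1477]
contact_force: [-1.3, 1.2, -3.7]
gripper_width: 0.167
shift [ 0.008  0.    -0.296] turn [ 0.0005 -0.0007  0.0004] q7 1.58 t 33.2
```

```bash
P="python3 -m pendant"; $P '[[[0.008,0,-0.08],[0,0,0],-1],[[0.008,0,-0.16],[0,0,0],-1],[[0.008,0,-0.22],[0,0,0],-1],[[0.008,0,-0.25],[0,0,0],-1],[[0.008,0,-0.27],[0,0,0],-1],[[0.008,0,-0.285],[0,0,0],-1],[[0.008,0,-0.285],[0,0,0],-1]]'| egrep 'eef|force|width'
$P '[[[0,0,-0.008],[0,0,0],-1],[[0,0,-0.015],[0,0,0],-1],[[0,0,-0.02],[0,0,0],-1],[[0,0,-0.02],[0,0,0],-1]]'| egrep 'eef|force|width'
```

```text
eef_pos: [0.6207, -0.0761, 0.0908]
contact_force: [0.0, 0.4, -3.7]
gripper_width: 0.169
eef_pos: [0.6215, -0.0762, 0.0875]
contact_force: [-0.3, -0.4, 0.6]
gripper_width: 0.169
```

```bash
P="python3 -m pendant"; $P '[[[0,0,0],[0,0,0],0],[[0,0,0],[0,0,0],0],[[0,0,0],[0,0,0],0],[[0,0,0.25],[0,0,0],0],[[0,0,0.4],[0,0,0],0],[[0,0,0.4],[0,0,0],0]]'| egrep 'eef|force|width'
python3 look.py; python3 -c "
from h import *
go(.4295,-.2405,.17,13)"
```

```text
eef_pos: [0.6234, -0.0764, 0.1701]
contact_force: [-0.5, 0.7, 0.3]
gripper_width: 0.5
case ctr 0.4265 -0.2423 yaw 13.0 size 114 79 knob 0.4278 -0.2405
case ctr 0.6172 0.1255 yaw 89.0 size 288 126 knob 0.6244 0.0594
shift [-0.963 -0.821  0.008] turn [0.0006 0.     0.0385] q7 1.58 t 35.4
```

```bash
P="python3 -m pendant"; $P '[[[-0.2,-0.17,0],[0,0,0.013],0],[[-0.5,-0.4,0],[0,0,0.026],0],[[-0.8,-0.65,0],[0,0,0.038],0],[[-0.96,-0.82,0],[0,0,0.038],0],[[-0.96,-0.82,0],[0,0,0.038],0],[[-0.96,-0.82,-0.2],[0,0,0.038],0],[[-0.96,-0.82,-0.3],[0,0,0.038],0],[[-0.96,-0.82,-0.3],[0,0,0.038],0]]'| egrep 'eef'
python3 -c "
from h import *
go(.4295,-.2405,.07,13)"
```

```text
eef_pos: [0.4292, -0.2389, 0.1065]
shift [ 0.002 -0.008 -0.182] turn [ 0.0001 -0.0006  0.0003] q7 2.09 t 36.4
```

```bash
P="python3 -m pendant"; $P '[[[0.002,-0.008,-0.1],[0,0,0],0],[[0.002,-0.008,-0.18],[0,0,0],0],[[0.002,-0.008,-0.18],[0,0,0],0],[[0.002,-0.008,-0.18],[0,0,0],-1],[[0.002,-0.008,-0.18],[0,0,0],-1],[[0.002,-0.008,-0.18],[0,0,0],-1],[[0.002,-0.008,-0.18],[0,0,0],-1],[[0.002,-0.008,-0.18],[0,0,0],-1]]' 40| egrep 'eef|force|width'
$P '[[[0,0,0.015],[0,0,0],-1],[[0,0,0.03],[0,0,0],-1],[[0,0,0.045],[0,0,0],-1],[[0,0,0.06],[0,0,0],-1],[[0,0,0.06],[0,0,0],-1],[[0,0,0.06],[0,0,0],-1],[[0,0,0.06],[0,0,0],-1]]'| egrep 'eef|force|width'
python3 - <<'E'
from h import *
s=ctrl.capture('side');crop(s,(280,190,400,280),5,'c13.png')
E
```

```text
eef_pos: [0.4303, -0.2411, 0.071]
contact_force: [1.3, -1.7, 5.6]
gripper_width: 0.167
eef_pos: [0.4302, -0.2411, 0.083]
contact_force: [-0.1, -0.0, -4.7]
gripper_width: 0.163
```

View pics/c13.png

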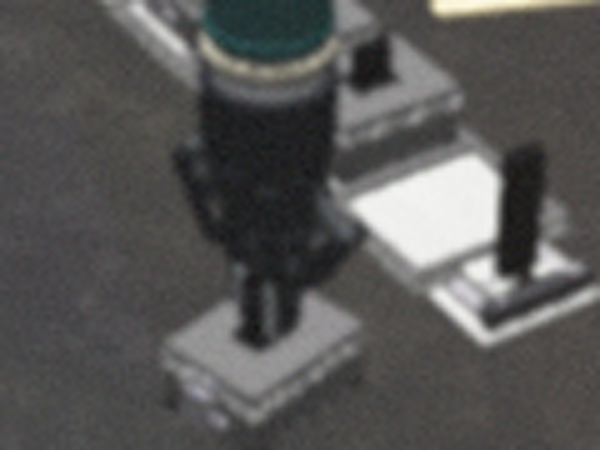

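Case 4's catch held: the case is lifted level and the force is −4.7 N. I'll carry it to bay 4, moving in y first to stay clear of the post at crop (520,210).

```bash
P="python3 -m pendant"; $P '[[[0,0.05,0.15],[0,0,-0.01],-1],[[0,0.2,0.3],[0,0,-0.02],-1],[[0.1,0.36,0.36],[0,0,-0.038],-1],[[0.3,0.36,0.36],[0,0,-0.038],-1],[[0.5,0.36,0.36],[0,0,-0.038],-1],[[0.7,0.36,0.36],[0,0,-0.038],-1],[[0.85,0.36,0.36],[0,0,-0.038],-1],[[0.94,0.36,0.36],[0,0,-0.038],-1],[[0.94,0.36,0.36],[0,0,-0.038],-1],[[0.94,0.36,0.36],[0,0,-0.038],-1]]'| egrep 'eef|force|width'
python3 -c "
from h import *
go(.6195,-.1677,.0925,-.7)"
```

```text
eef_pos: [0.6162, -0.1691, 0.1543]
contact_force: [0.8, -0.2, -4.7]
gripper_width: 0.162
shift [ 0.016  0.007 -0.309] turn [ 0.0002 -0.0009  0.0004] q7 1.74 t 39.6
```

```bash
P="python3 -m pendant"; $P '[[[0.015,0.007,-0.08],[0,0,0],-1],[[0.015,0.007,-0.16],[0,0,0],-1],[[0.015,0.007,-0.22],[0,0,0],-1],[[0.015,0.007,-0.26],[0,0,0],-1],[[0.015,0.007,-0.28],[0,0,0],-1],[[0.015,0.007,-0.295],[0,0,0],-1],[[0.015,0.007,-0.295],[0,0,0],-1]]'| egrep 'eef|force|width'
$P '[[[0,0,-0.01],[0,0,0],-1],[[0,0,-0.02],[0,0,0],-1],[[0,0,-0.022],[0,0,0],-1],[[0,0,-0.022],[0,0,0],-1]]'| egrep 'eef|force|width'
```

```text
eef_pos: [0.6193, -0.1677, 0.0954]
contact_force: [-0.1, -0.2, -3.4]
gripper_width: 0.168
eef_pos: [0.6202, -0.1679, 0.0915]
contact_force: [1.6, -0.4, -1.5]
gripper_width: 0.167
```

```bash
P="python3 -m pendant"; $P '[[[0,0,-0.006],[0,0,0],-1],[[0,0,-0.006],[0,0,0],-1],[[0,0,-0.006],[0,0,0],-0.2],[[0,0,-0.006],[0,0,0],-0.2],[[0,0,-0.006],[0,0,0],-0.2],[[0,0,0.25],[0,0,0],-0.2],[[0,0,0.5],[0,0,0],-0.2],[[0,0,0.8],[0,0,0],-0.2],[[0,0,0.8],[0,0,0],0.2]]'| egrep 'eef|force|width'
$P '[[[-0.2,-0.6,0],[0,0,0],0.2],[[-0.6,-1,0],[0,0,0],0.2],[[-0.6,-1,0],[0,0,0],0.2],[[-0.6,-1,0],[0,0,0],0.2],[[-0.6,-1,0],[0,0,0],0.2]]'| egrep 'eef|force|width'
python3 - <<'E'
from h import *
t=ctrl.capture('top');s=ctrl.capture('side')
a=cv2.resize(t[150:215,250:400],None,fx=5,fy=5,interpolation=2)[:,:,::-1]
b=cv2.resize(s[160:260,270:420],None,fx=5,fy=5,interpolation=2)[:,:,::-1]
c=np.vstack([a,b]);cv2.imwrite('pics/c14.png',cv2.resize(c,None,fx=.72,fy=.72))
go(.6235,-.239,.25,-.7)
E
```

```text
eef_pos: [0.6238, -0.1687, 0.2573]
contact_force: [0.4, -0.0, -0.2]
gripper_width: 0.593
eef_pos: [0.499, -0.3738, 0.2562]
contact_force: [0.2, 0.4, 1.0]
gripper_width: 0.596
shift [ 0.601  0.648 -0.031] turn [0.0004 0.0011 0.0006] q7 2.12 t 42.8
```

View pics/c14.png

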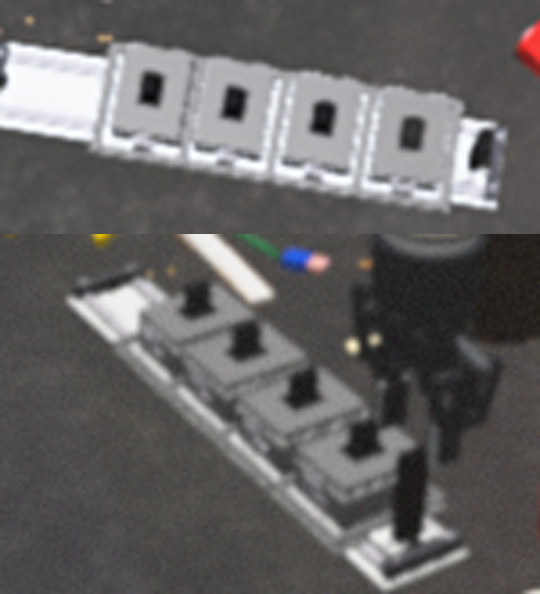

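The picture shows four cases sitting evenly in the bays, lids shut, with the post at (410,500) free. Before pushing I'll check numerically that the knob tops are at equal height.

Run:
```python
from h import *
t=ctrl.capture('top');s=ctrl.capture('side')
fa=lambda u,v:((u/.72+.5)/5-.5+250,(v/.72+.5)/5-.5+150)
fs=lambda u,v:((u/.72+.5)/5-.5+270,((v-234)/.72+.5)/5-.5+160)
def cen(img,p,r,th):
    x,y=int(round(p[0])),int(round(p[1]));g=cv2.cvtColor(img,cv2.COLOR_RGB2GRAY)[y-r:y+r+1,x-r:x+r+1]
    w=np.clip(th-g.astype(float),0,None);Y,X=np.mgrid[-r:r+1,-r:r+1];return np.array([x+(w*X).sum()/w.sum(),y+(w*Y).sum()/w.sum()])
for a,b in zip(((152,90),(235,103),(322,118),(411,133)),((198,284),(245,325),(302,370),(362,424))):
    c=cen(t,fa(*a),5,110);print('knob',onz('top',c,.093).round(4),'top z',tri(c,fs(*b))[0][2].round(4))
```

```text
knob [0.62   0.1013 0.093 ] top z 0.0997
knob [0.6181 0.0157 0.093 ] top z 0.0989
knob [ 0.617  -0.0754  0.093 ] top z 0.0995
knob [ 0.6152 -0.166   0.093 ] top z 0.0946
```

Heights agree. Relative to the bench values, all four rose by 17–18 mm. Now I'll go to the post.

```bash
P="python3 -m pendant"; $P '[[[0.2,0.2,0],[0,0,0],0],[[0.5,0.5,0],[0,0,0],0],[[0.6,0.65,0],[0,0.001,0],0],[[0.6,0.65,0],[0,0.001,0],0],[[0.6,0.65,0],[0,0.001,0],0],[[0.6,0.65,0],[0,0.001,0],0]]' | egrep 'eef'
python3 -c "
from h import *
go(.624,-.2395,.095,-.7)"
```

```text
eef_pos: [0.6239, -0.238, 0.2564]
shift [ 0.001 -0.008 -0.807] turn [0.0005 0.0001 0.0002] q7 1.85 t 43.7
```

```bash
P="python3 -m pendant"; $P '[[[0.001,-0.008,-0.2],[0,0,0],-0.3],[[0.001,-0.008,-0.45],[0,0,0],-0.3],[[0.001,-0.008,-0.65],[0,0,0],-0.3],[[0.001,-0.008,-0.75],[0,0,0],-0.3],[[0.001,-0.008,-0.8],[0,0,0],-0.3],[[0.001,-0.008,-0.8],[0,0,0],-0.3],[[0.001,-0.008,-0.8],[0,0,0],-1],[[0.001,-0.008,-0.8],[0,0,0],-1],[[0.001,-0.008,-0.8],[0,0,0],-1],[[0.001,-0.008,-0.8],[0,0,0],-1],[[0.001,-0.008,-0.8],[0,0,0],-1]]' 40| egrep 'eef|force|width'
$P '[[[0,0.03,0],[0,0,0],-1],[[0,0.08,0],[0,0,0],-1],[[0,0.14,0],[0,0,0],-1],[[0,0.2,0],[0,0,0],-1],[[0.002,0.26,0],[0,0,0],-1],[[0.003,0.32,0],[0,0,0],-1],[[0.003,0.38,0],[0,0,0],-1],[[0.004,0.42,0],[0,0,0],-1],[[0.005,0.45,0],[0,0,0],-1],[[0.005,0.45,0],[0,0,0],-1]]' | egrep 'eef|force|width'
```

```text
eef_pos: [0.6252, -0.239, 0.098]
contact_force: [-0.6, 2.1, 6.2]
gripper_width: 0.16
eef_pos: [0.6265, -0.1469, 0.098]
contact_force: [3.1, 1.6, -1.5]
gripper_width: 0.163
```

```bash
P="python3 -m pendant"; $P '[[[0,0.02,0],[0,0,0],-1],[[0,0.04,0],[0,0,0],-1],[[0,0.06,0],[0,0,0],-1],[[0,0.07,0],[0,0,0],-1],[[0,0.07,0],[0,0,0],-1],[[0,0.07,0],[0,0,0],-1]]' | egrep 'eef|force|width'
```

```text
eef_pos: [0.6266, -0.139, 0.0981]
contact_force: [4.4, -10.9, -6.3]
gripper_width: 0.158
```

```bash
P="python3 -m pendant"; $P '[[[0,0,0],[0,0,0],-0.3],[[0,0,0],[0,0,0],-0.3],[[0,0,0],[0,0,0],-0.3],[[0,0,0.2],[0,0,0],-0.3],[[0,0,0.45],[0,0,0],-0.3],[[0,0,0.7],[0,0,0],-0.3],[[0,0,0.7],[0,0,0],-0.3]]' | egrep 'eef|force|width'
$P '[[[-0.2,-0.6,0],[0,0,0],0],[[-0.6,-1,0],[0,0,0],0],[[-0.6,-1,0],[0,0,0],0],[[-0.6,-1,0],[0,0,0],0],[[-0.6,-1,0],[0,0,0],0],[[-0.6,-1,0],[0,0,0],0]]'| egrep 'eef|force'
python3 - <<'E'
from h import *
t=ctrl.capture('top');t1=np.load('t0.npy')
g=lambda i:cv2.cvtColor(i,cv2.COLOR_RGB2GRAY)
def cen(img,p,r,th):
    x,y=int(round(p[0])),int(round(p[1]));q=g(img)[y-r:y+r+1,x-r:x+r+1]
    w=np.clip(th-q.astype(float),0,None);Y,X=np.mgrid[-r:r+1,-r:r+1];return np.array([x+(w*X).sum()/w.sum(),y+(w*Y).sum()/w.sum()])
for y,x in((.2013,.621),(.1157,.619),(.0246,.618),(-.066,.6165)):
    print('knob',onz('top',cen(t,pix('top',(x,y,.093)),5,110),.093).round(4))
# bystanders: image change in windows round them
for n,(u,v) in dict(pot=(200,199),jar=(432,203),tape=(418,248)).items():
    print(n,np.abs(g(t)[v-16:v+17,u-16:u+17].astype(int)-g(t1)[v-16:v+17,u-16:u+17]).mean().round(2))
crop(t,(180,140,460,270),2.8,'c15.png')
E
```

```text
eef_pos: [0.6294, -0.1385, 0.243]
contact_force: [0.6, -0.7, -0.2]
gripper_width: 0.351
eef_pos: [0.5095, -0.3371, 0.2423]
contact_force: [0.4, -0.0, -0.2]
knob [0.6211 0.1998 0.093 ]
knob [0.6193 0.1143 0.093 ]
knob [0.6183 0.0231 0.093 ]
knob [ 0.6165 -0.0674  0.093 ]
pot 1.12
jar 42.41
tape 31.38
```

```bash
P="python3 -m pendant"; $P '[[[-0.2,0.6,0.2],[0,0,0],0],[[-0.2,1,0.2],[0,0,0],0],[[-0.2,1,0.2],[0,0,0],0],[[-0.2,1,0.2],[0,0,0],0],[[-0.2,1,0.2],[0,0,0],0]]'| egrep 'eef|force'
python3 - <<'E'
from h import *
g=lambda i:cv2.cvtColor(i,cv2.COLOR_RGB2GRAY).astype(int)
t=ctrl.capture('top');t0=np.load('t0.npy');s=ctrl.capture('side');s0=np.load('s0.npy')
for n,(u,v) in dict(pot=(200,199),jar=(432,203),tape=(418,248)).items(): print(n,np.abs(g(t)-g(t0))[v-14:v+15,u-14:u+15].mean().round(2))
for n,(u,v) in dict(pot=(248,158),jar=(421,275),tape=(370,298)).items(): print('side',n,np.abs(g(s)-g(s0))[v-14:v+15,u-14:u+15].mean().round(2))
E
```

```text
eef_pos: [0.4708, -0.1323, 0.2826]
contact_force: [-0.5, 0.7, -0.9]
pot 1.14
jar 1.49
tape 1.71
side pot 5.1
side jar 7.01
side tape 6.84
```

Bystanders have not moved (the top-view difference is only noise). Handing in.

```bash
python3 -c "
from rig import ctrl
print(ctrl.get_obs()['time'],ctrl.hand_in())"
```

```text
the job is handed in; nothing more can be done
49.45 None
```

The job was done in order and handed in at about 49 s. `hand_in` reports no verdict, so what follows rests on my own checks.

**What was done**
- **Carriage back:** I drew it by its post to the right-hand stop, where it met a firm stop at about 30 N.
- **Tugs, left to right:** Lids 1, 2 and 3 came up, and I pressed each down with more than 55 N until it snapped. Each was confirmed when the whole case then lifted by its knob. Lid 4's catch held on the first tug.
- **Loading:** Each case went into its own bay, 1 to 4, before the carriage was pushed.
- **Carriage home:** I pushed it by the post to the left-hand stop and released it. The gripper ended clear of everything.

**Last checks**
- **Travel:** The post moved 100 mm by the tool reading. All four knobs moved about 98.5 mm by camera.
- **Seating:** Before the push, all four knob tops stood 17–18 mm higher than on the bench. That fits flat seating within measuring error.
- **Jars and tape:** The top view shows no change beyond image noise. The side-view difference was higher (5–7 grey levels), and I did not look into why.

**What disagreed or was not checked**
- Case 1's knob showed about 6 mm to the right of where I released it, so it probably sits against its right-hand rib. It still looked flat and in its bay.
- The final picture after the push could not be viewed because the picture limit was reached. The checks after the push are numerical only.

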